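# Flask from the draining cradle into the deep warming pot

## Robot

A 6-joint arm with a two-finger parallel gripper is mounted at the origin on the work surface. World frame = base frame: x ahead of the robot, y to its left, z up, the work surface at z = 0. Lengths are in m, angles in rad, forces in N, time in s.
With the tool pointing down it reaches from about 0.375 to 0.925 m from the base axis. Payload 5.7 kg.
Tool frame: the origin (TCP) lies midway between the tips of the shut fingers; the grasp point (between the pads) lies 19 mm behind it; z points along the fingers, y is the line along which they close (so a half turn about z gives the same grasp; the last joint's range is limited). The gripper opens to 85 mm and grips with 20 to 120 N. Pads are 22 mm wide; open, the fingers measure 114 mm over their backs; the gripper's body (76 mm by 85 mm) begins 54 mm behind the grasp point. The pads swing forward as they close: fully open they stand 13 mm farther back than shut.
Start: joints at [1.013, 0.359, 1.51, -0, 1.272, -0.115], TCP at [0.257, 0.542, 0.231] pointing down, gripper open.
Joint ranges: [-2.97, 2.97], [-1.01, 2.36], [0.21, 2.38], [-0.96, 4.11], [0.2, 2.71], [-2.98, 2.98]. Speed limits (rad/s): [2.39, 2.39, 3.14, 3.14, 3.14, 3.14].

## Interface

Orientations are given as a 3x3 rotation matrix whose columns are the frame's x, y, z axes.
In Python, from plant import * gives the robot as it stands.
- The arm moves only by the tool drive_tool, never from a script. Its argument "motion" is one flat list of numbers, 7 for each row, row after row: the turn, a rotation vector about the tool's x, y, z in units of 0.08 rad (1.0 is 0.08 rad), then the shift along the tool's x, y, z in units of 0.03 m (1.0 is 0.03 m), then the opening, from -1 (shut) to 1 (fully open). A call has 1 to 20 rows; each row shifts and turns the commanded pose from where the row before left it, along the tool's axes as they then stand; what a row does not reach is not made up. A row lasts 1/12 s, in which the tool goes at most 41.7 mm and 7.16 degrees, less where a joint would pass 70% of its speed; a pose out of reach is approached as far as the arm can. A call with a number of a shift or a turn outside -1 to 1 is refused whole. A call with a gripper value outside its range is refused whole. The fingers move at their own pace and stop on an object; "force" is the grip in N (left out, the last holds). Time passes only in rows, so rows that do not move let the fingers close. It gives the time, the measured TCP pose, the force, the opening and the grip force at its end, in the units of the state.
- get_obs(): the state, without advancing time (a new reading comes with each control period).
- snapshot(name): name is "scene" or "side" or "wrist"; returns (picture, depth): 480x640x3 uint8, red, green, blue; 480x640 float32, m along the optical axis (not along the pixel's ray), 0 where there is no reading.
- camera_params(name): a dict with "camera_matrix" (3x3 intrinsics, pixels), "rvec" (rotation vector, rad) and "tvec" (3), from world to camera coordinates, as OpenCV has them. Camera axes: x right, y down, z forward; pixel columns grow to the right and rows downward; lengths in m; the calibration is good to about 2 mm. A picture is of the moment at which its call begins: read the wrist's pose just before it. camera_params takes no time and is no camera call; for the wrist camera it gives the pose at the moment of the call.
- sign_off(): hands the job in; it is judged then, once.
The state is a dict: "t": time; "joint_positions": joint angles; "dq": joint speeds; "joint_torque": joint torques, N m; "position": TCP position; "eef_rot": TCP orientation; "wrist_force": force on the tool from outside, world axes, zero at the start; "moment": the same for the moment, N m; "width": finger opening in m; "grip_force": force on a finger pad.
Only numpy, scipy, OpenCV 4.12 (cv2) and the standard library are available. Lean on these libraries where they do the work, as an engineer would, in place of code of your own. Each camera call takes 0.05 s, during which the arm holds its last target. There are 200 camera calls.

## Task

Take the amber round-bottomed flask out of its slanted draining cradle, stand it upright on the cork ring and let go of it there. Then take it again with the gripper pointing straight down and lower it gently, without a knock or a drop, into the deep white warming pot, so that it stands upright on the blue seat at the bottom, and let go. Do not let the flask fall over on the way, and leave the jar, the slide box and the blue bottle where they are.

Things in the scene. Friction and masses are not known exactly. Their poses are not given: they have to be found in the camera images.
- flask: Loose amber glass round-bottomed flask, about 0.2 kg: ball-shaped bulb 68 mm across, straight neck 26 mm thick with an orange cap (top 24 mm, as thick), to be gripped anywhere. Origin: the bulb's centre; z along the neck to the cap. The neck leaves the bulb at 32 mm and its cap ends 116 mm above the origin. At the start it leans 35 degrees from upright in the cradle.
- flask_neck (a point): Point on the flask's axis, in the neck, 78 mm above the bulb's centre; axes as the flask's.
- cradle: Draining cradle, fixed: white base 150 x 88 x 6 mm, blue seat (44 mm hole, top 20 mm above the counter) for the bulb, steel V rest under the neck, 55 mm from the bulb's centre, prongs 20 mm to either side and up to 95 mm above the counter. Origin on the counter under the seat's centre; x is level, the way the leaning neck points (away from the robot); z up. The flask lifts out upwards.
- ring_top (a point): Cork ring (flask stand), fixed, 92 mm across, 20 mm high, with a round 44 mm hole. The point is the centre of the hole, level with the ring's top face, 20 mm above the counter; z up. A flask seated on it has its bulb's centre 26 mm above this point and stays as upright as it is let go.
- pot: Warming pot, fixed: white upright cylinder 152 mm across, 160 mm high with a steel rim, open at the top, 140 mm across inside, floor 6 mm above the counter. Origin on the counter under its centre; x points to its small grey control panel (50 mm high, reaching 99 mm from the centre), z up.
- pot_seat (a point): Centre of the blue seat ring (90 mm across, 44 mm hole) on the pot's floor, level with its top face: 24 mm above the counter, 136 mm below the rim. A seated flask has its bulb's centre 26 mm above this point and its cap 6 mm above the rim, so fingers reach a little into the pot: a gripper pointing straight down fits, a strongly tilted one may strike the rim.
- pot_rim (a point): Centre of the pot's open mouth, level with its rim, 160 mm above the counter.
- sample_jar: Bystander: loose jar with a red lid, 56 mm across, 65 mm high. Origin at the centre of its underside.
- slide_box: Bystander: loose green box, 60 x 85 x 32 mm. Origin at the centre of its underside.
- stain_bottle: Bystander: loose small blue bottle with a white cap, 44 mm across, 85 mm high. Origin at the centre of its underside.
Mind the look-alikes: they are no part of the job. Of the things that look like the part that bears ring_top, take the one that is nearest to the robot's base at the start.

How it is judged:
By the outcome, as a careful person would: the job done as asked, in the order asked, and still so for the second after the job is handed in, with the robot touching nothing.
It also fails if it takes over 67 s, if anything falls off the work surface, if the arm or the gripper's body presses on something with over 40 N, if the wrist force passes 120 N, or if a joint passes its speed limit or range.

## Working session

There is one attempt and no reset: what is moved stays moved. The work goes in short steps, Python scripts to look and compute and a tool call to move; the robot and the scene stay as the last step left them, time stands still between calls to the robot, and variables do not carry over. Pictures are saved under pics/ and viewed, at most 10 in all, crops included, and the job is handed in when it is done.

Besides the shell and the picture viewer there is one more tool, called as name(argument=value, ...), one argument or row to a line, values as JSON. drive_tool: Moves the arm, as the interface text tells. Its arguments: {"type":"object","properties":{"motion":{"type":"array"},"force":{"type":"number"}},"required":["motion"]}

```bash
mkdir -p pics; cat > h.py <<'E'
from plant import *
import numpy as np, cv2
def shot(n):
    p=camera_params(n); im,d=snapshot(n)
    K=np.array(p["camera_matrix"]);R=cv2.Rodrigues(np.array(p["rvec"],float))[0];t=np.array(p["tvec"],float).ravel()
    return im,d,K,R,t
def cloud(d,K,R,t):
    v,u=np.mgrid[:480,:640]
    c=np.stack([(u-K[0,2])/K[0,0]*d,(v-K[1,2])/K[1,1]*d,d],-1)
    return (c-t)@R
E
python3 - <<'E'
from h import *
for n in("scene","side"):
    im,d,K,R,t=shot(n); cv2.imwrite(f"pics/{n}0.png",im[...,::-1]); np.savez(f"{n}0.npz",im=im,d=d,K=K,R=R,t=t)
    print(n,-R.T@t,R[2],K[0,0],(d>0).mean())
o=get_obs();print(o["t"],o["position"],o["eef_rot"],o["wrist_force"],o["width"])
E
```

```text
scene [ 1.30412538 -0.49336922  0.66407067] [-0.69952427  0.49802479 -0.51248132] 442.4241982493514 0.995859375
side [0.55392534 0.97874558 0.70353011] [ 0.05739594 -0.85280416 -0.51906721] 595.3408612679365 0.9960286458333333
0.1 [0.2567351  0.54161926 0.23052543] [[-9.03583535e-01  4.28410981e-01 -9.08982701e-04]
 [ 4.28411894e-01  9.03582433e-01 -1.42699779e-03]
 [ 2.09999277e-04 -1.67883071e-03 -9.99998569e-01]] [ 0.25200324 -0.60682836  0.21803162] 0.0851312212799296
```

View pics/scene0.png

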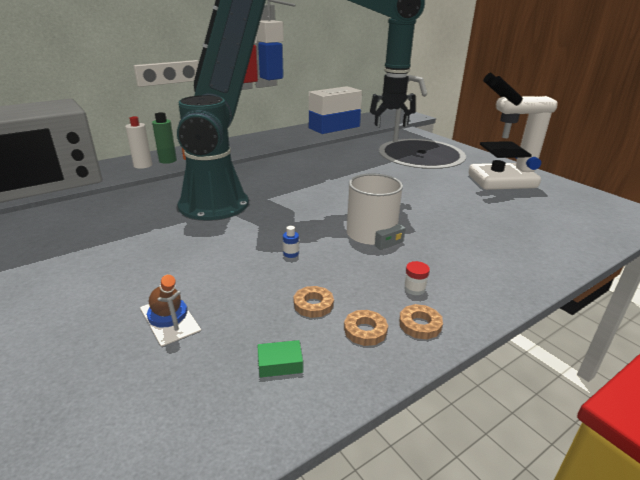

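View pics/side0.png

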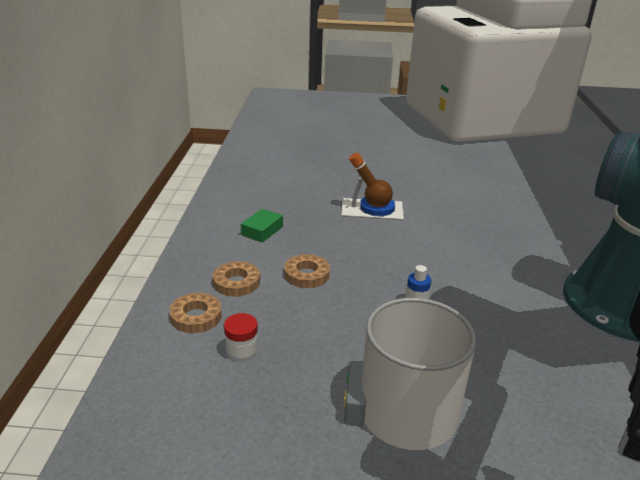

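The scene view shows the flask in its cradle at (165,300), three cork rings at (313,302), (366,327) and (420,322), and the pot at (375,210). The bottle is at (290,243), the jar at (417,278) and the box at (280,358). The side view agrees: flask (375,190), pot (418,370), nearest ring (307,270).

```bash
cat > meas.py <<'E'
from h import *
from scipy.optimize import least_squares
def circ(p,r=None):
    c0=p.mean(0)
    f=(lambda q:np.hypot(*(p-q[:2]).T)-q[2]) 
    s=least_squares(f,[*c0,r],loss="soft_l1",f_scale=.002); return s.x
for n in("scene","side"):
    z=np.load(n+"0.npz");im,d,K,R,t=[z[k] for k in("im","d","K","R","t")]
    P=cloud(d,K,R,t);hsv=cv2.cvtColor(im,cv2.COLOR_RGB2HSV);H,S,V=cv2.split(hsv)
    X,Y,Z=P[...,0],P[...,1],P[...,2]
    ws=(d>0)&(X>.2)&(X<1.1)&(abs(Y)<.75)
    tab=ws&(abs(Z)<.01);print(n,"table z",np.median(Z[tab]))
    lab=[("cork",(H>5)&(H<22)&(S>70)&(V>90)&(Z<.04)&(Z>.005)),("amber",(H<15)&(S>120)&(Z>.02)&(Y<-.15)),("green",(H>45)&(H<80)&(S>120)),("red",((H<5)|(H>175))&(S>180)&(Z>.03)&(Z<.09)),("blue",(H>105)&(H<130)&(S>150)),("rim",(Z>.153)&(Z<.168)&(Y>-.2)&(Y<.4)&(X>.3))]
    for nm,m in lab:
        m=(m&ws).astype(np.uint8);N,L,st,_=cv2.connectedComponentsWithStats(m)
        for i in range(1,N):
            if st[i,4]<60: continue
            q=P[L==i];print(nm,st[i],"mean",q.mean(0).round(4),"min",q.min(0).round(3),"max",q.max(0).round(3))
            if nm=="cork":
                k=q[:,2]>np.percentile(q[:,2],50);k=q[:,2]>.016
                if k.sum()>20:
                    xy=q[k,:2]; (c,r)=cv2.minEnclosingCircle((xy*1000).astype(np.float32)); print("   ring",c,r, np.median(q[k,2]))
            if nm=="rim" and st[i,4]>150: print("   rim",circ(q[:,:2],.073))
            if nm=="amber":
                b=q[(q[:,2]<.085)]
                s=least_squares(lambda a:np.linalg.norm(b-a,axis=1)-.034,b.mean(0)+[0,0,-.01],loss="soft_l1",f_scale=.002).x
                cap=q[np.linalg.norm(q-s,axis=1)>.045]
                def fa(a):
                    u=np.array([np.cos(a[1])*np.sin(a[0]),np.sin(a[1])*np.sin(a[0]),np.cos(a[0])]);w=cap-a[2:];return np.linalg.norm(np.cross(w,u),axis=1)-.013
                ax=least_squares(fa,[.61,0,*s],loss="soft_l1",f_scale=.002).x
                ax2=least_squares(lambda a:fa([*a,*s]),[.61,0],loss="soft_l1",f_scale=.002).x
                print("   bulb",s.round(4),"axis",np.degrees(ax[:2]),np.degrees(ax2),"far",np.linalg.norm(q-s,axis=1).max())
E
python3 meas.py
```

```text
scene table z 0.0012851714532773964
cork [294 286  40  31 904] mean [ 0.6379 -0.0272  0.0186] min [ 0.586 -0.07   0.005] max [0.68  0.023 0.025]
   ring (632.14990234375, -22.30181121826172) 48.28233337402344 0.021198335105406592
cork [ 400  304   43   34 1057] mean [0.8273 0.1297 0.0189] min [0.775 0.087 0.005] max [0.871 0.183 0.025]
   ring (821.8353881835938, 134.696533203125) 49.091209411621094 0.021411109695260694
cork [ 344  310   44   35 1092] mean [0.7743 0.0163 0.0188] min [ 0.723 -0.026  0.005] max [0.817 0.069 0.025]
   ring (770.4228515625, 21.021373748779297) 48.53683853149414 0.021172601128504866
amber [161 275  14  16 178] mean [ 0.5523 -0.3219  0.1384] min [ 0.539 -0.333  0.118] max [ 0.563 -0.308  0.151]meas.py:26: RuntimeWarning: Mean of empty slice.
  s=least_squares(lambda a:np.linalg.norm(b-a,axis=1)-.034,b.mean(0)+[0,0,-.01],loss="soft_l1",f_scale=.002).x
  ret = um.true_divide(
Traceback (most recent call last):
  File "meas.py", line 26, in <module>
    s=least_squares(lambda a:np.linalg.norm(b-a,axis=1)-.034,b.mean(0)+[0,0,-.01],loss="soft_l1",f_scale=.002).x
      ~~~~~~~~~~~~~^^^^^^^^^^^^^^^^^^^^^^^^^^^^^^^^^^^^^^^^^^^^^^^^^^^^^^^^^^^^^^^^^^^^^^^^^^^^^^^^^^^^^^^^^^^
ValueError: Initial guess is outside of provided bounds
```

```bash
python3 - <<'E'
s=open("meas.py").read()
s=s.replace('(H<15)&(S>120)&(Z>.02)&(Y<-.15))','((H<18)|(H>172))&(S>90)&(Z>.028)&(Z<.2)&(Y<-.2)&(X<.75))')
s=s.replace('N,L,st,_=cv2.connectedComponentsWithStats(m)','N,L,st,_=cv2.connectedComponentsWithStats(m) if nm not in("amber","rim") else (2,m,np.array([[0]*5,[0,0,0,0,m.sum()]]),0)')
s=s.replace('xy=q[k,:2];','xy=q[k,:2];h=cv2.convexHull(xy.astype(np.float32))[:,0];print("  hull",circ(h,.046),least_squares(lambda a:np.hypot(*(h-a).T)-.046,h.mean(0)).x);')
open("meas.py","w").write(s)
E
python3 meas.py
```

```text
scene table z 0.0012851714532773964
cork [294 286  40  31 904] mean [ 0.6379 -0.0272  0.0186] min [ 0.586 -0.07   0.005] max [0.68  0.023 0.025]
  hull [ 0.63243475 -0.02336307  0.04692475] [ 0.63250037 -0.02324621]
   ring (632.14990234375, -22.30181121826172) 48.28233337402344 0.021198335105406592
cork [ 400  304   43   34 1057] mean [0.8273 0.1297 0.0189] min [0.775 0.087 0.005] max [0.871 0.183 0.025]
  hull [0.82237642 0.13495618 0.04743035] [0.8230157  0.13470444]
   ring (821.8353881835938, 134.696533203125) 49.091209411621094 0.021411109695260694
cork [ 344  310   44   35 1092] mean [0.7743 0.0163 0.0188] min [ 0.723 -0.026  0.005] max [0.817 0.069 0.025]
  hull [0.76964172 0.02059418 0.04712815] [0.76958029 0.0207053 ]
   ring (770.4228515625, 21.021373748779297) 48.53683853149414 0.021172601128504866
amber [  0.   0.   0.   0. 641.] mean [ 0.5194 -0.3283  0.0845] min [ 0.471 -0.353  0.029] max [ 0.563 -0.291  0.151]
   bulb [ 0.4844 -0.3194  0.0469] axis [35.75213904 -1.07989478] [35.43152939 -0.44701913] far 0.12073560255395924
green [ 258  341   44   36 1338] mean [ 0.758
[... 1590 characters left out ...]
]
   bulb [ 0.4845 -0.3202  0.0453] axis [34.70171744  0.21495288] [34.83958347  0.83935453] far 0.11766592629258256
green [241 209  42  33 914] mean [ 0.7449 -0.1695  0.0241] min [ 0.703 -0.228 -0.001] max [ 0.79  -0.128  0.035]
red [225 314  32  27 725] mean [0.7178 0.2293 0.0624] min [0.692 0.196 0.049] max [0.745 0.252 0.067]
blue [361 197  33  19 315] mean [ 0.4844 -0.296   0.017 ] min [ 0.444 -0.343  0.007] max [ 0.523 -0.271  0.024]
blue [408 273  23  19 264] mean [0.4139 0.0642 0.0574] min [0.392 0.034 0.045] max [0.433 0.077 0.064]
rim [   0.    0.    0.    0. 1594.] mean [0.441  0.3287 0.1583] min [0.366 0.246 0.153] max [0.518 0.399 0.163]
   rim [0.44230851 0.32357114 0.07258696]
```

drive_tool(
  motion=[0, 0, -0.92, 0, 0, -0.7, 1, 0, 0, -0.92, 0, 0, -0.7, 1, 0, 0, -0.92, 0, 0, -0.7, 1, 0, 0, -0.92, 0, 0, -0.7, 1, 0, 0, -0.92, 0, 0, -0.7, 1, 0, 0, -0.94, 0, 0, -0.7, 1, 0, 0, 0, -0.4, -1, 0, 1, 0, 0, 0, -0.4, -1, 0, 1, 0, 0, 0, -0.4, -1, 0, 1, 0, 0, 0, -0.4, -1, 0, 1, 0, 0, 0, -0.4, -1, 0, 1, 0, 0, 0, -0.4, -1, 0, 1, 0, 0, 0, -0.4, -1, 0, 1, 0, 0, 0, -0.4, -1, 0, 1, 0, 0, 0, -0.4, -1, 0, 1, 0, 0, 0, -0.4, -1, 0, 1, 0, 0, 0, -0.4, -1, 0, 1, 0, 0, 0, -0.4, -1, 0, 1, 0, 0, 0, -0.4, -1, 0, 1, 0, 0, 0, -0.4, -1, 0, 1],
  force=40,
)

```text
t: 1.77
position: [0.4252, 0.1206, 0.3571]
eef_rot: [[-1.0, -0.0, -0.0], [-0.0, 1.0, -0.0], [0.0, -0.0, -1.0]]
wrist_force: [-0.1, -0.3, 0.4]
width: 0.0857
grip_force: 0.0
```

drive_tool(
  motion=[0, 0, 0, -0.4, -1, 0, 1, 0, 0, 0, -0.4, -1, 0, 1, 0, 0, 0, -0.4, -1, 0, 1, 0, 0, 0, -0.4, -1, 0, 1, 0, 0, 0, -0.4, -1, 0, 1, 0, 0, 0, -0.4, -1, 0, 1, 0, 0, 0, -0.4, -1, 0, 1, 0, 0, 0, -0.4, -1, 0, 1, 0, 0, 0, -0.4, -1, 0, 1, 0, 0, 0, -0.4, -1, 0, 1, 0, 0.7, 0, -0.4, -1, 0, 1, 0, 0.7, 0, -0.3, -1, 0, 1, 0, 0.7, 0, -0.3, -1, 0, 1, 0, 0.7, 0, -0.3, -0.8, 0, 1, 0, 0.7, 0, 0, -0.5, 0, 1, 0, 0.7, 0, 0, 0, 0, 1, 0, 0.7, 0, 0, 0, 0, 1, 0, 0.7, 0, 0, 0, 0, 1, 0, 0.7, 0, 0, 0, 0, 1, 0, 0.7, 0, 0, 0, 0, 1],
)

```text
t: 3.43
position: [0.5843, -0.3067, 0.3538]
eef_rot: [[-0.845, -0.0, -0.534], [-0.0, 1.0, 0.0], [0.534, 0.0, -0.845]]
wrist_force: [0.9, -0.7, 0.3]
width: 0.085
grip_force: 0.0
```

```bash
cat >> h.py <<'E'
from scipy.spatial.transform import Rotation as Ro
def Rt(tilt,yaw=0):  # tool leaning outward(+x) by tilt deg, closing line turned by yaw
    return (Ro.from_euler('z',yaw,degrees=True)*Ro.from_matrix([[-1,0,0],[0,1,0],[0,0,-1]])*Ro.from_euler('y',tilt,degrees=True)).as_matrix()
def to(pos,R):
    o=get_obs();A=np.array(o["eef_rot"]);p=np.array(o["position"])
    print("t",round(o["t"],2),"pos",p.round(4),"z",A[:,2].round(3),"y",A[:,1].round(3),"w",round(o["width"],4),"g",round(float(o["grip_force"]),1),"F",np.round(o["wrist_force"],1),"q",np.round(o["joint_positions"],2))
    print("turn",(Ro.from_matrix(A.T@R).as_rotvec()/.08).round(3),"shift now-axes",(A.T@(np.array(pos)-p)/.03).round(3),"shift new-axes",(R.T@(np.array(pos)-p)/.03).round(3))
E
python3 - <<'E'
from h import *
u=np.array([.5736,0,.8192]);b=np.array([.4845,-.320,.046])
to(b+u*.19,Rt(35))
E
```

```text
t 3.43 pos [ 0.5843 -0.3067  0.3538] z [-0.534  0.    -0.845] y [-0.  1.  0.] w 0.085 g 0.0 F [ 0.9 -0.7  0.3] q [-0.46  0.7   0.76 -0.29  2.18 -2.13]
turn [0.002 0.594 0.004] shift now-axes [-2.968 -0.443  4.123] shift new-axes [-3.16  -0.442  3.977]
```

drive_tool(
  motion=[0, 0.595, 0, 0, 0, 0, 1, 0, 0, 0, -0.79, -0.11, 0.5, 1, 0, 0, 0, -0.79, -0.11, 0.5, 1, 0, 0, 0, -0.79, -0.11, 0.5, 1, 0, 0, 0, -0.79, -0.11, 0.5, 1, 0, 0, 0, 0, 0, 1, 1, 0, 0, 0, 0, 0, 1, 1, 0, 0, 0, 0, 0, 0, 1, 0, 0, 0, 0, 0, 0, 1],
)

```text
t: 4.18
position: [0.5918, -0.3194, 0.1999]
eef_rot: [[-0.818, 0.0, -0.575], [-0.001, 1.0, 0.002], [0.575, 0.003, -0.818]]
wrist_force: [1.1, -1.0, 0.4]
width: 0.0855
grip_force: 0.0
```

```bash
python3 - <<'E'
from h import *
u=np.array([.5736,0,.8192]);b=np.array([.4845,-.320,.046])
to(b+u*.078,Rt(35))
im,d,K,R,t=shot("wrist"); cv2.imwrite("pics/w1.png",im[...,::-1])
print(-R.T@t,R[2])
for s in(.116,.0): print((lambda c:(K@c/c[2]).round(0))(R@(b+u*s)+t))
P=cloud(d,K,R,t);hsv=cv2.cvtColor(im,cv2.COLOR_RGB2HSV)
m=(d>0)&((hsv[...,0]<18)|(hsv[...,0]>172))&(hsv[...,1]>90)&(np.linalg.norm(P-(b+u*.05),axis=-1)<.12)&(P[...,2]>.03)
q=P[m];w=q-b;s=w@u;print(len(q))
for lo,hi in((0,.03),(.09,.113),(.113,.125)):
    k=(s>lo)&(s<hi)
    if k.sum(): print(lo,k.sum(),"y range",q[k,1].min(),q[k,1].max(),"mean",q[k].mean(0))
E
```

```text
t 4.18 pos [ 0.5918 -0.3194  0.1999] z [-0.575  0.002 -0.818] y [0.    1.    0.003] w 0.0855 g 0.0 F [ 1.1 -1.   0.4] q [-0.46  0.83  0.88 -0.28  1.98 -2.07]
turn [ 0.027 -0.023  0.018] shift now-axes [-0.018 -0.029  3.653] shift new-axes [-0.012 -0.021  3.653]
[ 0.60998143 -0.31995174  0.36046691] [-0.30239282  0.00270881 -0.95317954]
[317. 254.   1.]
[317. 215.   1.]
3894
0 2153 y range -0.35153183860423765 -0.29018116805093636 mean [ 0.48562636 -0.3207218   0.07044691]
0.09 236 y range -0.33319743599759694 -0.3084768786159574 mean [ 0.53468203 -0.32090924  0.1386185 ]
0.113 1139 y range -0.3339201557771497 -0.3078507198803117 mean [ 0.54937961 -0.32067913  0.14097198]
```

View pics/w1.png

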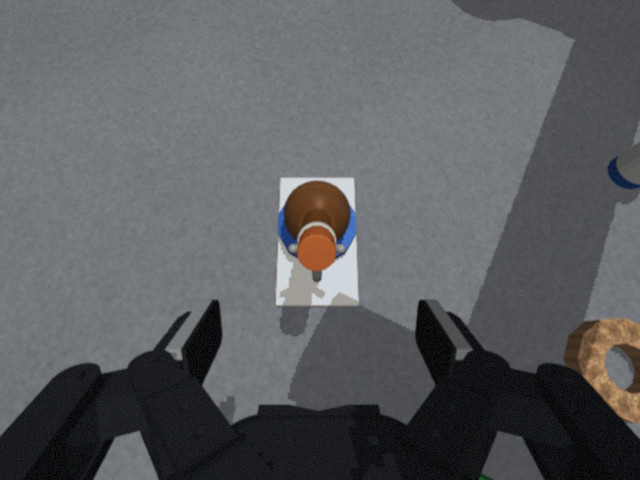

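The wrist view shows the cap at (317,250), midway between the fingers, with the bulb at (317,212). The axis is aligned, so I go down and grip.

drive_tool(
  motion=[0, 0, 0, 0, -0.04, 0.6, 1, 0, 0, 0, 0, 0, 0.6, 1, 0, 0, 0, 0, 0, 0.6, 1, 0, 0, 0, 0, 0, 0.6, 1, 0, 0, 0, 0, 0, 0.6, 1, 0, 0, 0, 0, 0, 0.65, 1, 0, 0, 0, 0, 0, 0, 1, 0, 0, 0, 0, 0, 0, -1, 0, 0, 0, 0, 0, 0, -1, 0, 0, 0, 0, 0, 0, -1, 0, 0, 0, 0, 0, 0, -1, 0, 0, 0, 0, 0, 0, -1, 0, 0, 0, 0, 0, 0, -1, 0, 0, 0, 0, 0, 0, -1, 0, 0, 0, 0, 0, 0, -1, 0, 0, 0, 0, 0, 0, -1, 0, 0, 0, 0, 0, 0, -1],
  force=40,
)

```text
t: 5.65
position: [0.5319, -0.3213, 0.1125]
eef_rot: [[-0.822, -0.001, -0.569], [-0.0, 1.0, -0.001], [0.569, -0.001, -0.822]]
wrist_force: [4.9, 0.5, 5.4]
width: 0.0248
grip_force: 39.0
```

drive_tool(
  motion=[0, 0, 0, 0.2, 0, -0.29, -1, 0, 0, 0, 0.2, 0, -0.29, -1, 0, 0, 0, 0.4, 0, -0.575, -1, 0, 0, 0, 0.4, 0, -0.575, -1, 0, 0, 0, 0.4, 0, -0.575, -1, 0, 0, 0, 0.4, 0, -0.575, -1, 0, 0, 0, 0.4, 0, -0.575, -1, 0, 0, 0, 0.4, 0, -0.575, -1, 0, 0, 0, 0.4, 0, -0.575, -1, 0, -0.76, 0, 0, 0, 0, -1, 0, -0.76, 0, 0, 0, 0, -1, 0, -0.76, 0, 0, 0, 0, -1, 0, -0.76, 0, 0, 0, 0, -1, 0, -0.76, 0, 0, 0, 0, -1, 0, -0.76, 0, 0, 0, 0, -1, 0, -0.76, 0, 0, 0, 0, -1, 0, -0.76, 0, 0, 0, 0, -1, 0, -0.76, 0, 0, 0, 0, -1, 0, -0.76, 0, 0, 0, 0, -1],
)

```text
t: 7.23
position: [0.5303, -0.321, 0.2807]
eef_rot: [[-1.0, -0.0, 0.002], [-0.0, 1.0, -0.0], [-0.002, -0.0, -1.0]]
wrist_force: [-0.3, -0.8, -2.7]
width: 0.0251
grip_force: 39.5
```

```bash
cat >> h.py <<'E'
def flask(n,near,save=None):
    im,d,K,R,t=shot(n)
    if save: cv2.imwrite(save,im[...,::-1])
    from scipy.optimize import least_squares as ls
    P=cloud(d,K,R,t);h=cv2.cvtColor(im,cv2.COLOR_RGB2HSV)
    near=np.array(near)
    m=(d>0)&((h[...,0]<18)|(h[...,0]>172))&(h[...,1]>90)&(np.linalg.norm(P-near-[0,0,.04],axis=-1)<.1)&(P[...,2]>.024)
    q=P[m]; b=q[np.linalg.norm(q-near,axis=1)<.045]
    f=lambda a,b:np.linalg.norm(b-a,axis=1)-.034
    s=ls(f,near,args=(b,),loss="soft_l1",f_scale=.002).x
    b=q[np.abs(f(s,q))<.004]; s=ls(f,s,args=(b,),loss="soft_l1",f_scale=.002).x
    c=q[(np.linalg.norm(q-s,axis=1)>.045)&(np.linalg.norm(q-s,axis=1)<.114)]
    def g(a):
        u=np.array([a[0],a[1],1]);u/=np.linalg.norm(u);return np.linalg.norm(np.cross(c-s,u),axis=1)-.013
    a=ls(g,[0,0],loss="soft_l1",f_scale=.002).x
    print(n,"bulb",s.round(4),"n",len(b),len(c),"tilt deg xy",np.degrees(np.arctan(a)).round(1),"top",q[:,2].max().round(4))
E
python3 - <<'E'
from h import *
p=np.array(get_obs()["position"])
to([.6315,-.0225,p[2]],Rt(0))
for n in("scene","side"): flask(n,p-[0,0,.078])
E
```

```text
t 7.23 pos [ 0.5303 -0.321   0.2807] z [ 0.002 -0.    -1.   ] y [-0.  1. -0.] w 0.0251 g 39.5 F [-0.3 -0.8 -2.7] q [-0.66  0.35  1.4   0.    1.39 -2.23]
turn [-0.006  0.03   0.006] shift now-axes [-3.379e+00  9.949e+00  3.000e-03] shift new-axes [-3.375  9.95   0.   ]
scene bulb [ 0.5289 -0.3197  0.1995] n 885 419 tilt deg xy [ 0.7 -0.4] top 0.3191
side bulb [ 0.5271 -0.3199  0.1978] n 599 183 tilt deg xy [ 0.3 -0.1] top 0.3192
```

drive_tool(
  motion=[0, 0, 0, -0.314, 0.9, 0, -1, 0, 0, 0, -0.314, 0.9, 0, -1, 0, 0, 0, -0.314, 0.9, 0, -1, 0, 0, 0, -0.314, 0.9, 0, -1, 0, 0, 0, -0.314, 0.9, 0, -1, 0, 0, 0, -0.314, 0.9, 0, -1, 0, 0, 0, -0.314, 0.9, 0, -1, 0, 0, 0, -0.314, 0.9, 0, -1, 0, 0, 0, -0.314, 0.9, 0, -1, 0, 0, 0, -0.314, 0.9, 0, -1, 0, 0, 0, -0.314, 0.91, 0, -1, 0, 0, 0, 0, 0, 0.9, -1, 0, 0, 0, 0, 0, 0.9, -1, 0, 0, 0, 0, 0, 0.9, -1, 0, 0, 0, 0, 0, 0.9, -1, 0, 0, 0, 0, 0, 0, -1, 0, 0, 0, 0, 0, 0, -1],
)

```text
t: 8.75
position: [0.6333, -0.0235, 0.1706]
eef_rot: [[-1.0, -0.001, -0.005], [-0.001, 1.0, -0.0], [0.005, -0.0, -1.0]]
wrist_force: [-0.6, -1.1, -2.0]
width: 0.025
grip_force: 39.8
```

```bash
python3 - <<'E'
from h import *
p=np.array(get_obs()["position"])
to([.634,-.024,.127],Rt(0))
for n in("scene","side"): flask(n,p-[0.002,-.001,.081],f"pics/{n}1.png")
E
```

```text
t 8.75 pos [ 0.6333 -0.0235  0.1706] z [-0.005 -0.    -1.   ] y [-0.001  1.    -0.   ] w 0.025 g 39.8 F [-0.6 -1.1 -2. ] q [-0.15  0.47  1.5  -0.    1.18 -1.72]
turn [-0.002 -0.065  0.012] shift now-axes [-0.031 -0.015  1.454] shift new-axes [-0.023 -0.016  1.454]
scene bulb [ 0.6316 -0.0219  0.0895] n 620 237 tilt deg xy [ 1.1 -0.3] top 0.2211
side bulb [ 0.6332 -0.0231  0.0893] n 817 219 tilt deg xy [0.4 0. ] top 0.2061
```

drive_tool(
  motion=[0, -0.1, 0, 0, 0, 0.4, -1, 0, 0, 0, 0, 0, 0.4, -1, 0, 0, 0, 0, 0, 0.3, -1, 0, 0, 0, 0, 0, 0.2, -1, 0, 0, 0, 0, 0, 0, -1, 0, 0, 0, 0, 0, 0, -1],
)

```text
t: 9.35
position: [0.6347, -0.0239, 0.1328]
eef_rot: [[-1.0, -0.0, 0.008], [-0.0, 1.0, -0.0], [-0.008, -0.0, -1.0]]
wrist_force: [-0.4, -0.1, -2.1]
width: 0.0248
grip_force: 40.0
```

drive_tool(
  motion=[0, 0, 0, 0, 0, 0.05, -1, 0, 0, 0, 0, 0, 0.05, -1, 0, 0, 0, 0, 0, 0, -1, 0, 0, 0, 0, 0, 0, -1],
)

```text
t: 9.68
position: [0.6354, -0.0239, 0.1306]
eef_rot: [[-1.0, -0.0, 0.009], [-0.0, 1.0, -0.0], [-0.009, -0.0, -1.0]]
wrist_force: [0.1, 1.0, -0.1]
width: 0.0248
grip_force: 40.5
```

drive_tool(
  motion=[0, 0, 0, 0, 0, 0.05, -1, 0, 0, 0, 0, 0, 0, -1, 0, 0, 0, 0, 0, 0, -1],
)

```text
t: 9.93
position: [0.6357, -0.024, 0.1302]
eef_rot: [[-1.0, -0.0, 0.011], [-0.0, 1.0, -0.0], [-0.011, -0.0, -1.0]]
wrist_force: [-1.3, -0.2, 9.0]
width: 0.025
grip_force: 41.4
```

```bash
python3 - <<'E'
from h import *
p=np.array(get_obs()["position"])
to([.634,-.024,.127],Rt(0))
for n in("scene","side"): flask(n,p-[0.002,-.001,.081],f"pics/{n}2.png")
E
```

```text
t 9.93 pos [ 0.6357 -0.024   0.1302] z [ 0.011 -0.    -1.   ] y [-0.  1. -0.] w 0.025 g 41.4 F [-1.3 -0.2  9. ] q [-0.15  0.5   1.54  0.    1.08 -1.72]
turn [-0.005  0.132  0.006] shift now-axes [ 0.059 -0.002  0.106] shift new-axes [ 0.058 -0.002  0.107]
scene bulb [ 0.6352 -0.0221  0.0492] n 623 219 tilt deg xy [ 0.2 -0.5] top 0.1823
side bulb [ 0.6347 -0.023   0.0472] n 793 203 tilt deg xy [0.1 0.3] top 0.1776
```

drive_tool(
  motion=[0, 0, 0, 0, 0, -0.1, -1, 0, 0, 0, 0.1, 0, 0, -1, 0, 0, 0, 0, 0, 0.05, -1, 0, 0, 0, 0, 0, 0.05, -1, 0, 0, 0, 0, 0, 0, -1, 0, 0, 0, 0, 0, 0, -1],
)

```text
t: 10.53
position: [0.6318, -0.0238, 0.1282]
eef_rot: [[-1.0, -0.0, 0.008], [-0.0, 1.0, 0.0], [-0.008, 0.0, -1.0]]
wrist_force: [0.5, 0.3, 0.0]
width: 0.0247
grip_force: 40.4
```

drive_tool(
  motion=[0, 0, 0, 0, 0, 0.05, -1, 0, 0, 0, 0, 0, 0, -1, 0, 0, 0, 0, 0, 0, -1],
)

```text
t: 10.78
position: [0.6324, -0.0238, 0.1279]
eef_rot: [[-1.0, -0.0, 0.009], [-0.0, 1.0, -0.0], [-0.009, -0.0, -1.0]]
wrist_force: [-1.5, 1.6, 5.9]
width: 0.025
grip_force: 41.1
```

```bash
python3 - <<'E'
from h import *
p=np.array(get_obs()["position"])
to([.634,-.024,.127],Rt(0))
for n in("scene","side"): flask(n,p-[0.002,-.001,.081],f"pics/{n}3.png")
E
```

```text
t 10.78 pos [ 0.6324 -0.0238  0.1279] z [ 0.009 -0.    -1.   ] y [-0.  1. -0.] w 0.025 g 41.1 F [-1.5  1.6  5.9] q [-0.15  0.5   1.55  0.    1.08 -1.72]
turn [-0.002  0.117  0.006] shift now-axes [-0.054 -0.006  0.029] shift new-axes [-0.054 -0.006  0.029]
scene bulb [ 0.6312 -0.0221  0.0468] n 620 219 tilt deg xy [ 0.6 -0.6] top 0.1816
side bulb [ 0.6309 -0.0231  0.0447] n 801 203 tilt deg xy [0.3 0.2] top 0.162
```

drive_tool(
  motion=[0, 0, 0, 0, 0, 0, 1, 0, 0, 0, 0, 0, 0, 1, 0, 0, 0, 0, 0, 0, 1, 0, 0, 0, 0, 0, 0, 1, 0, 0, 0, 0, 0, 0, 1, 0, 0, 0, 0, 0, 0, 1, 0, 0, 0, 0, 0, 0, 1, 0, 0, 0, 0, 0, -0.4, 1, 0, 0, 0, 0, 0, -0.8, 1, 0, 0, 0, 0, 0, -0.8, 1, 0, 0.12, 0, 0, 0, -0.8, 1, 0, 0, 0, 0, 0, -0.4, 1, 0, 0, 0, 0, 0, 0, 1, 0, 0, 0, 0, 0, 0, 1],
)

```text
t: 12.05
position: [0.6315, -0.0239, 0.2235]
eef_rot: [[-1.0, -0.0, 0.0], [-0.0, 1.0, -0.0], [-0.0, -0.0, -1.0]]
wrist_force: [0.1, 0.4, -0.8]
width: 0.0855
grip_force: 0.0
```

```bash
python3 - <<'E'
from h import *
to([.632,-.023,.127],Rt(0))
for n in("scene","side"): flask(n,[.631,-.0225,.046],f"pics/{n}4.png")
E
```

```text
t 12.05 pos [ 0.6315 -0.0239  0.2235] z [ 0. -0. -1.] y [-0.  1. -0.] w 0.0855 g 0.0 F [ 0.1  0.4 -0.8] q [-0.15  0.41  1.45 -0.    1.28 -1.72]
turn [-0.004  0.006  0.006] shift now-axes [-0.015  0.031  3.218] shift new-axes [-0.016  0.03   3.218]
scene bulb [ 0.6311 -0.022   0.047 ] n 600 251 tilt deg xy [ 0.3 -0.4] top 0.1655
side bulb [ 0.6308 -0.0228  0.0451] n 795 339 tilt deg xy [-0.1  0.2] top 0.1643
```

View pics/side4.png

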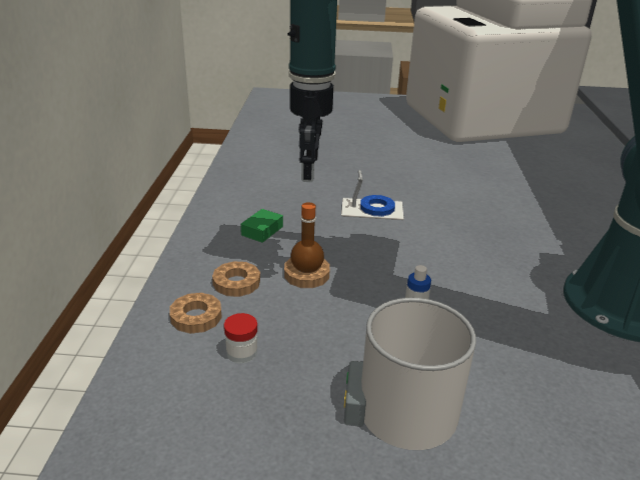

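The side view shows the flask upright on the nearest ring at (307,262), with the gripper clear of it at (308,170). Next is the straight-down regrip.

drive_tool(
  motion=[0, 0, 0, 0, 0.04, 0.6, 1, 0, 0, 0, 0, 0, 0.6, 1, 0, 0, 0, 0, 0, 0.6, 1, 0, 0, 0, 0, 0, 0.6, 1, 0, 0, 0, 0, 0, 0.5, 1, 0, 0, 0, 0, 0, 0.28, 1, 0, 0, 0, 0, 0, 0, 1, 0, 0, 0, 0, 0, 0, -1, 0, 0, 0, 0, 0, 0, -1, 0, 0, 0, 0, 0, 0, -1, 0, 0, 0, 0, 0, 0, -1, 0, 0, 0, 0, 0, 0, -1, 0, 0, 0, 0, 0, 0, -1, 0, 0, 0, 0, 0, 0, -1, 0, 0, 0, 0, 0, 0, -1, 0, 0, 0, 0, 0, 0, -1],
  force=40,
)

```text
t: 13.48
position: [0.6317, -0.0228, 0.1284]
eef_rot: [[-1.0, -0.0, 0.0], [-0.0, 1.0, -0.0], [-0.0, -0.0, -1.0]]
wrist_force: [-1.1, -0.6, 5.2]
width: 0.0248
grip_force: 39.4
```

drive_tool(
  motion=[0, 0, 0, 0, 0, -0.3, -1, 0, 0, 0, 0, 0, -0.6, -1, 0, 0, 0, 0, 0, -0.9, -1, 0, 0, 0, 0, 0, -0.9, -1, 0, 0, 0, 0, 0, -0.9, -1, 0, 0, 0, 0, 0, -0.9, -1, 0, 0, 0, 0, 0, -0.9, -1, 0, 0, 0, 0, 0, -0.9, -1, 0, 0, 0, 0, 0, -0.9, -1, 0, 0, 0, 0, 0, -0.3, -1, 0, 0, 0, 0, 0, 0, -1, 0, 0, 0, 0, 0, 0, -1],
)

```text
t: 14.48
position: [0.6309, -0.0225, 0.3517]
eef_rot: [[-1.0, -0.0, -0.002], [-0.0, 1.0, 0.0], [0.002, 0.0, -1.0]]
wrist_force: [-0.4, -0.5, -2.9]
width: 0.025
grip_force: 39.6
```

```bash
python3 - <<'E'
from h import *
p=np.array(get_obs()["position"])
to([.4437,.3215,p[2]],Rt(0))
for n in("scene","side"): flask(n,p-[0,0,.081])
E
```

```text
t 14.48 pos [ 0.6309 -0.0225  0.3517] z [-0.002  0.    -1.   ] y [-0.  1.  0.] w 0.025 g 39.6 F [-0.4 -0.5 -2.9] q [-0.14  0.33  1.26 -0.    1.55 -1.72]
turn [ 0.001 -0.029  0.005] shift now-axes [ 6.235 11.47   0.015] shift new-axes [ 6.24  11.468  0.   ]
scene bulb [ 0.6303 -0.0216  0.2702] n 776 342 tilt deg xy [ 0.2 -0.2] top 0.3965
side bulb [ 0.6291 -0.0222  0.267 ] n 991 287 tilt deg xy [-0.   0.1] top 0.3914
```

drive_tool(
  motion=[0, 0, 0, 0.477, 0.88, 0, -1, 0, 0, 0, 0.477, 0.88, 0, -1, 0, 0, 0, 0.477, 0.88, 0, -1, 0, 0, 0, 0.477, 0.88, 0, -1, 0, 0, 0, 0.477, 0.88, 0, -1, 0, 0, 0, 0.477, 0.88, 0, -1, 0, 0, 0, 0.477, 0.88, 0, -1, 0, 0, 0, 0.477, 0.88, 0, -1, 0, 0, 0, 0.477, 0.88, 0, -1, 0, 0, 0, 0.477, 0.88, 0, -1, 0, 0, 0, 0.477, 0.88, 0, -1, 0, 0, 0, 0.477, 0.88, 0, -1, 0, 0, 0, 0.477, 0.88, 0, -1, 0, 0, 0, 0, 0, 0, -1, 0, 0, 0, 0, 0, 0, -1, 0, 0, 0, 0, 0, 0, -1],
)

```text
t: 15.92
position: [0.4447, 0.3199, 0.3512]
eef_rot: [[-1.0, -0.001, -0.003], [-0.001, 1.0, -0.002], [0.003, -0.002, -1.0]]
wrist_force: [0.0, 0.0, -2.4]
width: 0.0251
grip_force: 40.0
```

```bash
cat >> h.py <<'E'
def rim(n,save=None):
    from scipy.optimize import least_squares as ls
    im,d,K,R,t=shot(n)
    if save: cv2.imwrite(save,im[...,::-1])
    P=cloud(d,K,R,t);r=np.hypot(P[...,0]-.4437,P[...,1]-.3215)
    q=P[(d>0)&(P[...,2]>.15)&(P[...,2]<.168)&(r<.085)&(r>.06)][:,:2]
    for hull in(0,1):
        h=cv2.convexHull(q.astype(np.float32))[:,0] if hull else q
        a=ls(lambda a:np.hypot(*(h-a[:2]).T)-(a[2]),[.4437,.3215,.073],loss="soft_l1",f_scale=.001).x
        print(n,"rim",a.round(4),len(h),end=" ")
    ang=np.degrees(np.arctan2(*(q-a[:2]).T[::-1]));print(np.histogram(ang,8,(-180,180))[0])
E
python3 - <<'E'
from h import *
p=np.array(get_obs()["position"])
to([.4437,.3215,p[2]],Rt(0))
for n in("scene","side","wrist"): flask(n,p-[0,0,.081],f"pics/{n}5.png") if n!="wrist" else 0; rim(n,f"pics/{n}6.png")
E
```

```text
t 15.92 pos [0.4447 0.3199 0.3512] z [-0.003 -0.002 -1.   ] y [-0.001  1.    -0.002] w 0.0251 g 40.0 F [ 0.   0.  -2.4] q [ 0.5   0.2   1.44 -0.    1.51 -1.07]
turn [-0.026 -0.043  0.014] shift now-axes [0.032 0.052 0.   ] shift new-axes [0.032 0.052 0.   ]
scene bulb [0.4442 0.3208 0.2701] n 458 187 tilt deg xy [ 0.2 -0.2] top 0.3941
scene rim [0.4453 0.3191 0.0727] 499 scene rim [0.4444 0.3203 0.0768] 26 [43 44 84 97 43 41 74 73]
side bulb [0.4442 0.3195 0.2684] n 1942 537 tilt deg xy [0.2 0.4] top 0.3996
side rim [0.4423 0.3239 0.0726] 1947 side rim [0.442  0.3222 0.0763] 41 [217 262 244 157 212 358 320 177]
wrist rim [0.44   0.3201 0.0719] 2601 wrist rim [0.4408 0.3202 0.076 ] 51 [447 424 407   5  21 422 429 446]
```

View pics/wrist6.png

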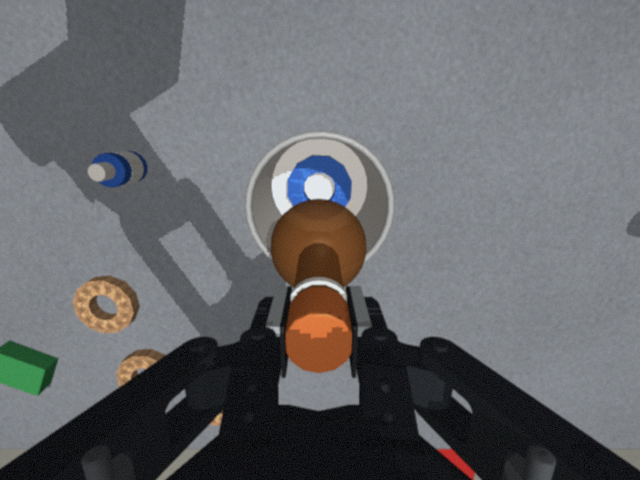

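The wrist view shows the flask over the pot's mouth, which is centred at about (320,203). The blue seat's hole is visible at (319,186). I cast that to check the centring before lowering.

```bash
python3 - <<'E'
from h import *
im,d,K,R,t=shot("wrist")
P=cloud(d,K,R,t);h=cv2.cvtColor(im,cv2.COLOR_RGB2HSV)
m=(h[...,0]>95)&(h[...,0]<130)&(h[...,1]>90)&(np.hypot(P[...,0]-.4437,P[...,1]-.3215)<.07)&(P[...,2]>.01)&(P[...,2]<.04)
q=P[m];print(m.sum(),q.min(0),q.max(0),np.median(q[:,2]))
v,u=np.nonzero(m);print(u.min(),u.max(),v.min())
w=((h[...,1]<40)&(h[...,2]>190)); N,L,st,ce=cv2.connectedComponentsWithStats(w.astype(np.uint8));i=L[186,319];print(st[i],ce[i])
for px in([319,186],ce[i]):
  r=R.T@np.linalg.solve(K,[*px,1]);c=-R.T@t
  for z in(.006,.024):print(px,z,(c+r*(z-c[2])/r[2]).round(4))
from scipy.optimize import least_squares as ls
hl=cv2.convexHull(q[:,:2].astype(np.float32))[:,0]
print(ls(lambda a:np.hypot(*(hl-a).T)-.045,[.4437,.3215],loss="soft_l1",f_scale=.001).x)
E
```

```text
1728 [0.39695973 0.27612424 0.01518443] [0.46510255 0.36392368 0.02673658] 0.023471097425799274
288 350 156
[304 175  29  24 566] [317.85512367 187.03710247]
[319, 186] 0.006 [0.4406 0.3202 0.006 ]
[319, 186] 0.024 [0.4379 0.3201 0.024 ]
[317.85512367 187.03710247] 0.006 [0.4421 0.3185 0.006 ]
[317.85512367 187.03710247] 0.024 [0.4394 0.3185 0.024 ]
[0.44100375 0.31986836]
```

drive_tool(
  motion=[0, 0, 0, 0.05, 0.02, 0.5, -1, 0, 0, 0, 0, 0, 0.7, -1, 0, 0, 0, 0, 0, 0.7, -1, 0, 0, 0, 0, 0, 0.7, -1, 0, 0, 0, 0, 0, 0.7, -1, 0, 0, 0, 0, 0, 0.7, -1, 0, 0, 0, 0, 0, 0.7, -1, 0, 0, 0, 0, 0, 0.7, -1, 0, 0, 0, 0, 0, 0.6, -1, 0, 0, 0, 0, 0, 0.4, -1, 0, 0, 0, 0, 0, 0.2, -1, 0, 0, 0, 0, 0, 0.1, -1, 0, 0, 0, 0, 0, 0, -1, 0, 0, 0, 0, 0, 0, -1],
)

```text
t: 17.38
position: [0.4441, 0.3213, 0.1525]
eef_rot: [[-1.0, -0.0, -0.0], [-0.0, 1.0, 0.001], [0.0, 0.001, -1.0]]
wrist_force: [-0.5, -0.1, -2.5]
width: 0.0249
grip_force: 40.0
```

```bash
python3 - <<'E'
from h import *
to([.443,.321,.1325],Rt(0))
E
```

```text
t 17.38 pos [0.4441 0.3213 0.1525] z [-0.     0.001 -1.   ] y [-0.     1.     0.001] w 0.0249 g 40.0 F [-0.5 -0.1 -2.5] q [ 0.5   0.37  1.71  0.    1.06 -1.07]
turn [ 0.007 -0.001  0.002] shift now-axes [ 0.038 -0.01   0.667] shift new-axes [ 0.038 -0.009  0.667]
```

drive_tool(
  motion=[0, 0, 0, 0.03, 0, 0.2, -1, 0, 0, 0, 0, 0, 0.15, -1, 0, 0, 0, 0, 0, 0.1, -1, 0, 0, 0, 0, 0, 0.05, -1, 0, 0, 0, 0, 0, 0, -1, 0, 0, 0, 0, 0, 0, -1],
)

```text
t: 17.88
position: [0.4425, 0.3211, 0.1367]
eef_rot: [[-1.0, -0.0, -0.001], [-0.0, 1.0, -0.0], [0.001, -0.0, -1.0]]
wrist_force: [-0.7, -0.4, -2.2]
width: 0.0249
grip_force: 40.0
```

drive_tool(
  motion=[0, 0, 0, 0, 0, 0.04, -1, 0, 0, 0, 0, 0, 0.04, -1, 0, 0, 0, 0, 0, 0, -1, 0, 0, 0, 0, 0, 0, -1],
)

```text
t: 18.22
position: [0.4425, 0.3211, 0.1344]
eef_rot: [[-1.0, -0.0, -0.001], [-0.0, 1.0, -0.0], [0.001, -0.0, -1.0]]
wrist_force: [-0.7, -0.5, -2.6]
width: 0.0249
grip_force: 40.0
```

Below an off-centre contact height and still no contact, so the centring is good. I continue in 1 mm steps.

drive_tool(
  motion=[0, 0, 0, 0, 0, 0.03, -1, 0, 0, 0, 0, 0, 0.02, -1, 0, 0, 0, 0, 0, 0, -1, 0, 0, 0, 0, 0, 0, -1],
)

```text
t: 18.55
position: [0.4426, 0.321, 0.1329]
eef_rot: [[-1.0, -0.0, -0.001], [-0.0, 1.0, -0.0], [0.001, -0.0, -1.0]]
wrist_force: [1.1, -0.3, -1.8]
width: 0.025
grip_force: 40.0
```

drive_tool(
  motion=[0, 0, 0, 0, 0, 0.03, -1, 0, 0, 0, 0, 0, 0, -1, 0, 0, 0, 0, 0, 0, -1],
)

```text
t: 18.8
position: [0.4429, 0.3211, 0.1326]
eef_rot: [[-1.0, -0.001, -0.0], [-0.001, 1.0, 0.0], [0.0, 0.0, -1.0]]
wrist_force: [-0.1, -1.7, 5.1]
width: 0.0251
grip_force: 40.8
```

drive_tool(
  motion=[0, 0, 0, 0, 0, 0, -0.2, 0, 0, 0, 0, 0, 0, 0, 0, 0, 0, 0, 0, 0, 0.2, 0, 0, 0, 0, 0, 0, 0.2, 0, 0, 0, 0, 0, 0, 0.2, 0, 0, 0, 0, 0, 0, 0.2, 0, 0, 0, 0, 0, 0, 0.2],
)

```text
t: 19.38
position: [0.4425, 0.3211, 0.1319]
eef_rot: [[-1.0, -0.0, -0.001], [-0.0, 1.0, -0.0], [0.001, -0.0, -1.0]]
wrist_force: [-0.6, 0.3, 0.7]
width: 0.0511
grip_force: 0.0
```

drive_tool(
  motion=[0, 0, 0, 0, 0, -0.3, 0.2, 0, 0, 0, 0, 0, -0.6, 0.2, 0, 0, 0, 0, 0, -0.8, 0.2, 0, 0, 0, 0, 0, -0.8, 0.2, 0, 0, 0, 0, 0, -0.8, 0.2, 0, 0, 0, 0, 0, -0.8, 0.2, 0, 0, 0, 0, 0, -0.4, 0.2, 0, 0, 0, 0, 0, 0, 0.2, 0, 0, 0, 0, 0, 0, 0.2],
)

```text
t: 20.13
position: [0.443, 0.3213, 0.2679]
eef_rot: [[-1.0, -0.0, 0.001], [-0.0, 1.0, 0.001], [-0.001, 0.001, -1.0]]
wrist_force: [0.1, -1.0, -0.1]
width: 0.0511
grip_force: 0.0
```

```bash
python3 - <<'E'
from h import *
to([.443,.321,.1325],Rt(0))
im,d,K,R,t=shot("wrist");P=cloud(d,K,R,t)
for n in("scene","side"):
    im,d,K,R,t=shot(n);cv2.imwrite(f"pics/{n}9.png",im[...,::-1]);P=cloud(d,K,R,t);h=cv2.cvtColor(im,cv2.COLOR_RGB2HSV)
    m=(d>0)&((h[...,0]<18)|(h[...,0]>172))&(h[...,1]>120)&(np.hypot(P[...,0]-.4437,P[...,1]-.3215)<.065)
    q=P[m];print(n,m.sum(),q.mean(0),q.max(0)[2]); c=q[q[:,2]>.162];print(c.mean(0) if len(c) else "")
im,*_=shot("wrist");cv2.imwrite("pics/wrist9.png",im[...,::-1])
a=cv2.imread("pics/side9.png")[:, :];b=cv2.imread("pics/wrist9.png");cv2.imwrite("pics/both9.png",cv2.resize(np.hstack([a,b]),(800,300),interpolation=cv2.INTER_AREA))
E
```

```text
t 20.13 pos [0.443  0.3213 0.2679] z [ 0.001  0.001 -1.   ] y [-0.     1.     0.001] w 0.0511 g 0.0 F [ 0.1 -1.  -0.1] q [ 0.5   0.25  1.58  0.    1.31 -1.07]
turn [0.011 0.007 0.005] shift now-axes [ 3.000e-03 -1.300e-02  4.513e+00] shift new-axes [ 1.000e-03 -9.000e-03  4.513e+00]
scene 90 [0.44756476 0.31395798 0.15946175] 0.16946431451534236
[0.44501759 0.31626408 0.16647027]
side 655 [0.44225895 0.3279366  0.14442765] 0.16846286516540604
[0.44180101 0.32254928 0.16518899]
```

View pics/both9.png

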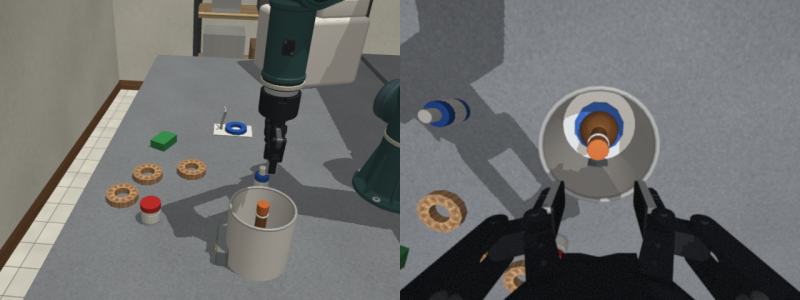

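The pictures show the flask standing upright in the pot: cap at (262,205) in the left half and (598,150) in the right, with its top about 6 mm above the rim. The gripper is clear and the bystanders are in place.

```bash
python3 -c "from plant import *; print(sign_off())"
```

```text
the job is handed in; nothing more can be done
None
```

The flask was stood upright on the nearest cork ring and released, then regripped straight down and set on the blue seat in the warming pot. It is standing upright and released there, and I handed the job in at about 20 s of the 67 s allowed.

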